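Lock an adapter into the test cradle with a friction peg

TASK

Load the black power adapter into the blue-cornered cradle of the metal test jig, then lock it in: grip the black wing of the jig's tapered peg, press it down until it bites in its hole and, keeping up the pressure, turn it anticlockwise (seen from above) until the orange keeper finger lies straight along the jig over the end of the adapter and stays there when you let go. A push of about 15 N is right; do not go beyond 20 N, or the hole splits. Leave the loose things on the bench where they are.

Things in the scene. Friction and masses are not known exactly. Their poses are not given: they have to be found in the camera images.
- adapter: Black power adapter, a rounded block 105 (own x) x 50 (own y) x 30 mm high, 0.2 to 0.4 kg, lying flat on the bench. Origin: centre of its underside, z up. Pick it from above across its 50 mm width.
- jig: Fixed test jig: aluminium base 88 (x) x 200 (y) x 10 mm with the cradle toward its -y end and the peg's brass boss (40 mm across, top at 32 mm) toward +y. Origin: on the bench under the middle, z up.
- cradle (a point): Centre of the cradle floor, on the base's top (10 mm above the bench); axes as the jig's. 35 mm from the jig's origin toward its -y. Four blue corner guides stand round a space 110 mm (jig y) x 55 mm (jig x) and flare out by 5 mm a side to their tops, 28 mm above the bench; the adapter's long side goes along the jig's y, either way round. The guides cover only the corners; the long sides are open between them.
- boss (a point): Centre of the boss's top face, 32 mm above the bench, on the peg's vertical axis; 90 mm from the cradle's centre along the jig's +y. Axes as the jig's.
- peg: The tapered peg, upright in the boss; origin on its axis, at bench height (z = 0) when fully raised. It can be pushed up to 12.5 mm down; dry sliding friction (about 7 N) keeps it wherever it is. It bites 1 to 11 mm below fully raised, where exactly cannot be seen, only felt: the push then rises steeply. Pushes over about 22 N split the hole.
- keeper (a joint): Turning angle of peg, wing and finger: 0 = parked, 1.25 = finger straight along the jig's -y over the adapter's end (1.05 to 1.45 will do), stop at 1.7; grows anticlockwise from above. Parked, the finger points along the jig's -x, 0.32 rad further round to -y. A return spring (0.01 to 0.03 N m) swings it back unless the peg bites; turning a biting peg takes 0.1 to 0.25 N m.
- wing (a point): Middle of the wing, the handle on top of the peg: 42 mm long (own x, which is the finger's direction), 11 mm thick (own y), 26 mm high, this point 79 mm above the bench when the peg is raised. Grip it across its 11 mm. Its foot, 12 mm below this point, stands on a round flange of 48 mm, on which fingertips can press.
- finger_tip (a point): Rubber pad under the end of the orange keeper finger, 61 mm from the peg's axis along the wing's x, 53 mm above the bench when the peg is raised; the finger (16 mm wide, 5 mm thick) clears the seated adapter's top (40 mm) in every position of the peg.
- cutters: Black-handled side cutters lying near the bench's front edge, 125 x 42 x 12 mm. A bystander. Origin: centre of the underside.
- spool: Wire spool with green flanges, 54 mm across, 30 mm high. A bystander. Origin: centre of the underside.
- bottle: Small reddish dropper bottle, 32 mm across, 102 mm high. A bystander. Origin: centre of the underside.
There are look-alikes about, which are no part of the job. Several things look just like the adapter: the one meant starts farthest to the robot's left.

How it is judged:
By the outcome, as a careful person would: the job done as asked, in the order asked, and still so for the second after the job is handed in, with the robot touching nothing.
It also fails if it takes over 72 s, if anything falls off the work surface, if the arm or the gripper's body presses on something with over 40 N, if the wrist force passes 120 N, or if a joint passes its speed limit or range.

ROBOT

A 7-joint arm with a two-finger parallel gripper is mounted at the origin on a cart in front of the work surface, level with it; the furniture and walls round the work are solid. World frame = base frame: x ahead of the robot, y to its left, z up, the work surface at z = 0. Lengths are in m, angles in rad, forces in N, time in s.
With the tool pointing down it reaches from about 0.4 to 0.9 m from the base axis. Payload 5.5 kg.
Tool frame: the origin (TCP) lies where the fingers leave the gripper's body, on its centre line; the fingertips stand ahead of it and the grasp point (between the pads) lies 47 mm ahead of it (env.finger_overhang is the z of the fingertips in the tool frame, in m); z points along the fingers, y is the direction in which the jaws open and shut (so a half turn about z gives the same grasp; the last joint's range is limited). The gripper opens to 92 mm and grips with 3 to 60 N. Pads are 19 mm wide; open, the fingers measure 130 mm over their backs; the gripper's body (75 mm by 190 mm) begins 47 mm behind the grasp point.
Start: joints at [1.5, 0.501, -0.427, 1.55, 0.221, 1.138, -0.21], TCP at [0.213, -0.614, 0.292] pointing down, gripper open.
Joint ranges: [-2.88, 2.88], [-0.31, 2.03], [-1.54, 1.56], [0.2, 2.42], [-1.41, 4.55], [0.19, 2.02], [-2.57, 2.57]. Speed limits (rad/s): [2.57, 2.57, 3.14, 3.14, 3.14, 3.14, 3.14].

INTERFACE

Orientations are given as a rotation vector (axis times angle).
In Python, from workcell import env, eyes gives the robot as it stands.
- The arm moves only by the tool move_arm, never from a script. Its argument "deltas" is a list of rows, each a list of 3 entries, a list of its own where there are three numbers: the shift along the tool's x, y, z in mm, then the turn, a rotation vector about the tool's x, y, z in rad, then the closure, from 0 (fully open) to 1 (shut). A call has 1 to 10 rows; each row shifts and turns the pose as measured when the row begins, along the tool's axes as they then stand; what a row does not reach is not made up. A row lasts 1/12 s, in which the tool goes at most 41.7 mm and 7.16 degrees, less where a joint would pass 70% of its speed; a pose out of reach is approached as far as the arm can. A call with a gripper value outside its range is refused whole. The fingers move at their own pace and stop on an object; "newtons" is the grip in N (left out, the last holds). Time passes only in rows, so rows that do not move let the fingers close. It gives the time, the measured TCP pose, the force and the opening at its end, in the units of the state.
- env.get_obs(): the state, without advancing time (a new reading comes with each control period).
- eyes.grab_frame(name): name is "scene" or "side" or "wrist"; returns the picture (400x640x3 uint8, red, green, blue); there is no depth.
- eyes.get_calibration(name): a dict with "vertical_fov" (degrees; the focal length in pixels is half the picture's height over the tangent of half this angle, whatever the lens; pixels are square), "cx", "cy" (the principal point, pixels), "cam_to_world" (4x4, takes a point from camera to world coordinates). Camera axes: x right, y up, looking along -z (the intrinsics and any distortion apply to the point x, -y, -z); pixel columns grow to the right and rows downward; lengths in m; the calibration is good to about 2 mm. The wrist camera is an equidistant fisheye: a pixel r from the principal point sees the ray r / f radians off the axis. A picture is of the moment at which its call begins: read the wrist's pose just before it. get_calibration takes no time and is no camera call; for the wrist camera it gives the pose at the moment of the call.
- env.sign_off(): hands the job in, once; it reports no verdict.
The state is a dict: "t": time; "qpos": joint angles; "dq": joint speeds; "joint_efforts": joint torques, N m; "tcp_pos": TCP position; "tcp_rot": TCP orientation; "wrist_force": force on the tool from outside, world axes, zero at the start; "ft_torque": the same for the moment, N m; "gripper_width": opening from 0.0 (shut) to 1.0 (fully open).
Only numpy, scipy, OpenCV 4.12 (cv2) and the standard library are available. Lean on these libraries where they do the work, as an engineer would, in place of code of your own. Each camera call takes 0.05 s, during which the arm holds its last target. There are 200 camera calls.

## Working session

There is one attempt and no reset: what is moved stays moved. The work goes in short steps, Python scripts to look and compute and a tool call to move; the robot and the scene stay as the last step left them, time stands still between calls to the robot, and variables do not carry over. Pictures are saved under pics/ and viewed, about 8 in all and at most 12, crops included, and the job is handed in when it is done.

Besides the shell and the picture viewer there is one more tool, called after "Call:" as name(argument=value, ...), one argument or row to a line, values as JSON. move_arm: Moves the arm, as the interface text tells. Its arguments: {"type":"object","properties":{"deltas":{"type":"array","items":{"type":"array"}},"newtons":{"type":"number"}},"required":["deltas"]}

```bash
ls; mkdir -p pics; python3 - <<'E'
from workcell import env, eyes
import cv2
o=env.get_obs();print({k:o[k] for k in o}); print(env.finger_overhang)
for n in ("scene","side","wrist"):
    f=eyes.grab_frame(n);cv2.imwrite(f"pics/{n}0.png",f[:,:,::-1])
    print(n,eyes.get_calibration(n))
E
```

```text
pics
{'t': 0.0, 'qpos': array([ 1.50022628,  0.50184727, -0.42680225,  1.55143627,  0.22079208,
        1.13828361, -0.21029206]), 'dq': array([ 0.00053183, -0.00096182, -0.00010069, -0.00011734,  0.0017807 ,
        0.00018273, -0.00151844]), 'joint_efforts': array([-1.33358030e-04, -5.66599202e+01, -5.81663266e+00, -2.79120952e+01,
       -6.87054615e-02,  3.07186134e-02,  2.01829735e-04]), 'tcp_pos': array([ 0.21272308, -0.61360872,  0.29118527]), 'tcp_rot': array([-3.09605108e+00, -5.21641015e-01,  3.71409843e-04]), 'wrist_force': array([0.37051591, 0.2899331 , 0.58006205]), 'ft_torque': array([ 0.03978854, -0.02446627, -0.0403997 ]), 'gripper_width': 0.9979603704911388}
0.0655
scene {'vertical_fov': 42.082265111734394, 'cx': 315.0895484728611, 'cy': 200.40955465188782, 'cam_to_world': array([[-0.74827866,  0.25947734, -0.61053301, -0.14859634],
       [-0.66333742, -0.30363081,  0.68395306,  0.81028999],
       [-0.00790631,  0.91677688,  0.39932149,  0.54807786],
       [ 0.        ,  0.        ,  0.        ,  1.        ]])}
side {'vertical_fov': 52.20196017359625, 'cx': 312.5779679170296, 'cy': 200.9223509844383, 'cam_to_world': array([[-0.87879609,  0.23056822, -0.41779867,  0.10836421],
       [-0.47719488, -0.42171893,  0.77099818,  0.87303713],
       [ 0.00157407,  0.87692157,  0.48063092,  0.59540488],
       [ 0.        ,  0.        ,  0.        ,  1.        ]])}
wrist {'vertical_fov': 65.70646984690485, 'cx': 317.38770520043323, 'cy': 198.75197716048555, 'cam_to_world': array([[ 0.32780729,  0.8982567 ,  0.29270682,  0.29305345],
       [-0.94474249,  0.31233215,  0.09955025, -0.5845905 ],
       [-0.00200007, -0.30916587,  0.95100603,  0.38188677],
       [ 0.        ,  0.        ,  0.        ,  1.        ]])}
```

View pics/scene0.png

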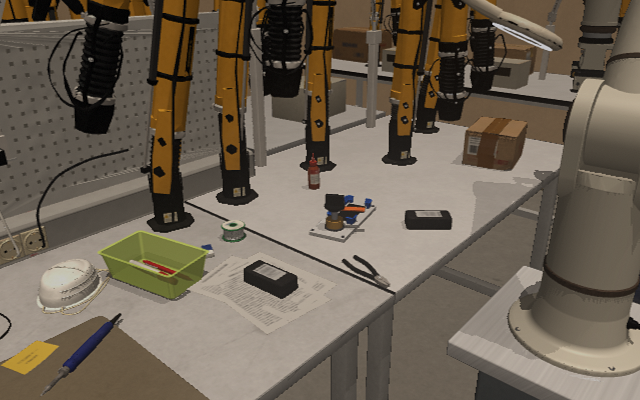

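View pics/side0.png

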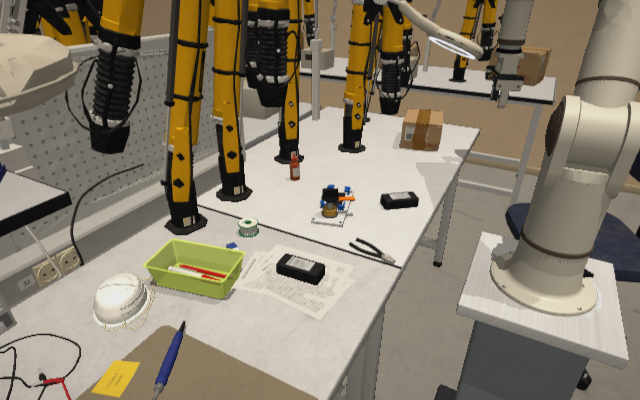

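Scene/side: the near black adapter is at scene (270,280), on the papers; another is at (428,219). The jig is at (345,215), cutters (365,270), spool (233,230), bottle (313,173). First I'll get coarse positions.

```bash
cat > h.py <<'E'
import numpy as np, cv2
from scipy.spatial.transform import Rotation as R
from workcell import env, eyes
def rays(name,px,c=None):
    c=c or eyes.get_calibration(name); px=np.atleast_2d(np.array(px,float))
    f=200/np.tan(np.radians(c["vertical_fov"]/2)); d=(px-[c["cx"],c["cy"]])/f
    if name=="wrist":
        r=np.linalg.norm(d,axis=1,keepdims=True)+1e-12
        v=np.hstack([d/r*np.sin(r),np.cos(r)])
    else: v=np.hstack([d,np.ones((len(d),1))])
    M=c["cam_to_world"]; return M[:3,3],(v*[1,-1,-1])@M[:3,:3].T
def plane(name,px,z,c=None):
    o,d=rays(name,px,c); return o+d*((z-o[2])/d[:,2])[:,None]
def project(name,P,c=None):
    c=c or eyes.get_calibration(name); M=c["cam_to_world"]
    f=200/np.tan(np.radians(c["vertical_fov"]/2))
    v=(np.atleast_2d(P)-M[:3,3])@M[:3,:3]*[1,-1,-1]
    if name=="wrist":
        r=np.linalg.norm(v[:,:2],axis=1,keepdims=True); d=v[:,:2]/r*np.arctan2(r,v[:,2:])
    else: d=v[:,:2]/v[:,2:]
    return d*f+[c["cx"],c["cy"]]
def tri(n1,p1,n2,p2):
    o1,d1=rays(n1,p1);o2,d2=rays(n2,p2);out=[]
    for a,b in zip(d1,d2):
        s=np.linalg.lstsq(np.c_[a,-b],o2-o1,rcond=None)[0]; out.append((o1+a*s[0]+o2+b*s[1])/2)
    return np.array(out)
def togo(target,rotvec=None):
    o=env.get_obs(); r=R.from_rotvec(o["tcp_rot"])
    s=r.inv().apply(np.array(target)-o["tcp_pos"])*1000
    t=(r.inv()*R.from_rotvec(rotvec)).as_rotvec() if rotvec is not None else None
    return s.round(1),t
E
python3 - <<'E'
from h import *
np.set_printoptions(precision=3,suppress=True)
print("adapter",plane("scene",[270,275],.03),plane("side",[300,267],.03))
print("other",plane("scene",[428,215],.03),plane("side",[399,199],.03))
print("jig",plane("scene",[[313,233],[344,239],[376,208],[335,225]],.01),plane("side",[[314,219],[342,222],[328,214]],.01))
print("cutters",plane("scene",[[345,258],[387,284]],.0))
print("spool",plane("scene",[233,238],.0),"bottle",plane("scene",[314,187],0))
o=env.get_obs();print(R.from_rotvec(o["tcp_rot"]).as_matrix())
a=cv2.imread("pics/scene0.png")[175:250,290:410];b=cv2.imread("pics/side0.png")[175:235,285:381]
c=cv2.imread("pics/scene0.png")[250:310,230:310]
cv2.imwrite("pics/c1.png",np.vstack([cv2.resize(a,(480,300),interpolation=2),cv2.resize(b,(480,300),interpolation=2)]))
E
```

```text
adapter [[0.475 0.241 0.03 ]] [[0.478 0.248 0.03 ]]
other [[ 0.386 -0.185  0.03 ]] [[ 0.385 -0.165  0.03 ]]
jig [[ 0.555  0.03   0.01 ]
 [ 0.484  0.007  0.01 ]
 [ 0.527 -0.175  0.01 ]
 [ 0.543 -0.034  0.01 ]] [[ 0.564  0.023  0.01 ]
 [ 0.49   0.001  0.01 ]
 [ 0.542 -0.019  0.01 ]]
cutters [[0.44  0.058 0.   ]
 [0.317 0.083 0.   ]]
spool [[0.689 0.153 0.   ]] bottle [[ 0.754 -0.197  0.   ]]
[[ 0.945  0.328 -0.   ]
 [ 0.328 -0.945  0.001]
 [ 0.    -0.002 -1.   ]]
```

View pics/c1.png

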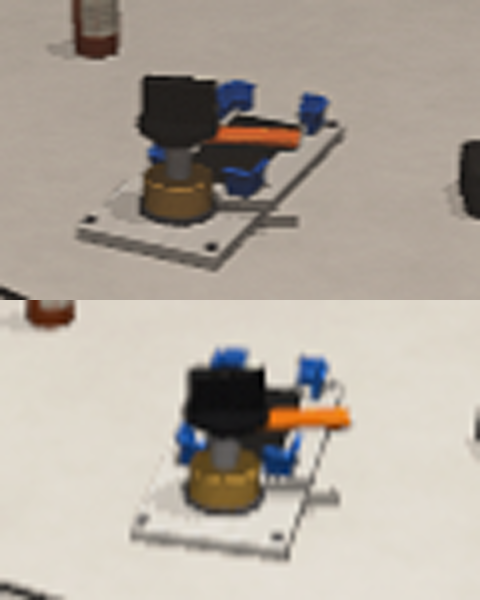

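The crop shows the jig with its boss end toward +y (near edge (310,234) to (344,241)). The orange finger points toward the robot, and the cradle is dark inside. I'll move over the area and look with the wrist camera.

Call:
move_arm(
  deltas=[
    [[25,-29,-8],[0,0,0],0],
    [[25,-29,-8],[0,0,0],0],
    [[25,-29,-8],[0,0,0],0],
    [[25,-29,-8],[0,0,0],0],
    [[25,-29,-8],[0,0,0],0],
    [[25,-29,-8],[0,0,0],0],
    [[25,-29,-8],[0,0,0],0],
    [[25,-29,-8],[0,0,0],0],
    [[25,-29,-8],[0,0,0],0],
    [[25,-29,-8],[0,0,0],0],
  ],
)

```text
t: 0.98
tcp_pos: [0.3528, -0.2506, 0.3673]
tcp_rot: [-3.094, -0.492, 0.01]
wrist_force: [-0.2, -0.6, 0.2]
gripper_width: 0.999
```

Call:
move_arm(
  deltas=[
    [[25,-29,-3],[0,0,0],0],
    [[25,-29,-3],[0,0,0],0],
    [[25,-29,-3],[0,0,0],0],
    [[25,-29,-3],[0,0,0],0],
    [[25,-29,-3],[0,0,0],0],
    [[25,-29,-3],[0,0,0],0],
    [[25,-29,-3],[0,0,0],0],
    [[25,-29,-3],[0,0,0],0],
  ],
)

```text
t: 1.65
tcp_pos: [0.4728, 0.0471, 0.3949]
tcp_rot: [3.101, 0.488, -0.007]
wrist_force: [0.8, 0.0, 1.3]
gripper_width: 1.004
```

Call:
move_arm(
  deltas=[
    [[15,-35,0],[0,0,0],0],
    [[5,-20,0],[0,0,0],0],
    [[0,0,0],[0,0,0],0],
  ],
)

```text
t: 1.9
tcp_pos: [0.4759, 0.1173, 0.396]
tcp_rot: [-3.098, -0.504, -0.0]
wrist_force: [0.2, 0.3, 0.1]
gripper_width: 1.0
```

```bash
python3 - <<'E'
from h import *
np.set_printoptions(precision=4,suppress=True)
c=eyes.get_calibration("wrist"); f=eyes.grab_frame("wrist"); cv2.imwrite("pics/w1.png",f[:,:,::-1])
np.save("w1.npy",c,allow_pickle=True)
o=env.get_obs(); print(o["tcp_pos"],o["qpos"],o["t"]); print(c["cam_to_world"])
E
```

```text
[0.476  0.1156 0.3959] [ 0.6506  0.1982 -1.0602  1.7937  0.1792  1.2546 -1.7065] 1.95
[[ 0.3172  0.9017  0.2938  0.5565]
 [-0.9484  0.3028  0.0945  0.1454]
 [-0.0038 -0.3086  0.9512  0.4866]
 [ 0.      0.      0.      1.    ]]
```

View pics/w1.png

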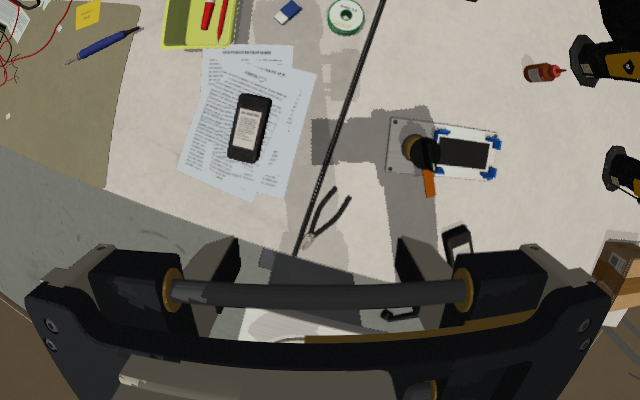

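The wrist view shows the target adapter at (250,128). The jig is at (442,150) with its boss at (413,147), the wing, the finger (430,183), blue guides, and an empty dark mat in the cradle. There's another adapter at (458,243), well to the right. I'll measure these.

```bash
cat >> h.py <<'E'
def blob(mask,near):
    n,l,s,c=cv2.connectedComponentsWithStats(mask.astype(np.uint8))
    i=min(range(1,n),key=lambda k:np.hypot(*(c[k]-near))+(1e6 if s[k,4]<60 else 0))
    cn,_=cv2.findContours((l==i).astype(np.uint8),cv2.RETR_EXTERNAL,cv2.CHAIN_APPROX_NONE)
    return max(cn,key=len)[:,0].astype(float)
E
python3 - <<'E'
from h import *
np.set_printoptions(precision=4,suppress=True)
c=np.load("w1.npy",allow_pickle=True).item(); f=cv2.imread("pics/w1.png"); v=f.max(2)
b=blob(v<70,[250,128]); P=plane("wrist",b,.03,c)[:,:2]
r=cv2.minAreaRect((P*1000).astype(np.float32)); print("adapter rect",r); print(cv2.boxPoints(r))
b2,g2,r2=[f[:,:,k].astype(int) for k in range(3)]
blue=(b2>r2+50)&(b2>g2+30); blue[:,:380]=0
n,l,s,ce=cv2.connectedComponentsWithStats(blue.astype(np.uint8))
for k in range(1,n):
    if s[k,4]>15: print(s[k],ce[k],plane("wrist",ce[k],.02,c)[0])
org=(r2>b2+70)&(r2>150);org[:, :415]=0;org[:,445:]=0;org[165:205]=org[165:205]
o=blob(org,[430,183]);print("finger",cv2.minAreaRect((plane("wrist",o,.058,c)[:,:2]*1000).astype(np.float32)))
print("base",plane("wrist",[[389,117],[387,172],[502,131],[497,181]],.01,c))
cv2.imwrite("pics/c2.png",np.vstack([cv2.resize(f[100:215,370:520],(780,598),interpolation=2)]))
E
```

```text
adapter rect ((487.4796142578125, 232.90235900878906), (102.77474975585938, 51.166160583496094), 3.334106206893921)
[[434.6914 255.4535]
 [437.6671 204.374 ]
 [540.2678 210.3512]
 [537.2921 261.4307]]
[435 129  15  12  71] [440.3803 132.9155] [ 0.578  -0.0506  0.02  ]
[487 137  15  13  97] [495.3299 142.299 ] [ 0.6032 -0.1542  0.02  ]
[481 167  16  12 109] [489.6147 173.4587] [ 0.55   -0.1672  0.02  ]
[434 168  10   6  42] [439.2381 170.7381] [ 0.5206 -0.0733  0.02  ]
finger ((499.0953369140625, -57.17634963989258), (0.0, 0.0), 0.0)
base [[ 0.5707  0.0352  0.01  ]
 [ 0.4875  0.0066  0.01  ]
 [ 0.6278 -0.1656  0.01  ]
 [ 0.5431 -0.1957  0.01  ]]
```

View pics/c2.png

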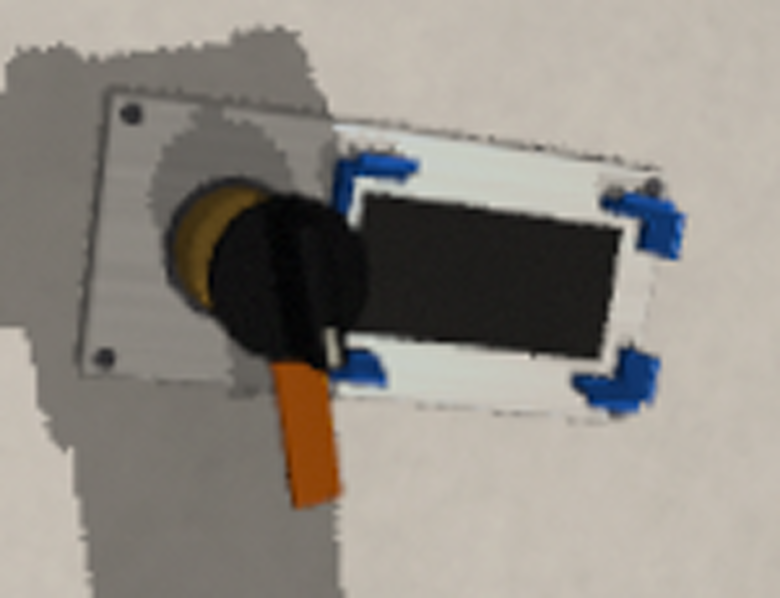

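Crop corners: base at about (391,117), (385,172), (497,133), (490,181), so the corner guesses on the right need refining. I'll hover over the adapter and measure it again.

Call:
move_arm(
  deltas=[
    [[8,-18,21],[0,0,0.044],0],
    [[8,-18,21],[0,0,0.044],0],
    [[8,-18,21],[0,0,0.044],0],
    [[8,-18,21],[0,0,0.044],0],
    [[8,-18,21],[0,0,0.044],0],
    [[8,-18,21],[0,0,0.044],0],
    [[0,0,0],[0,0,0],0],
    [[0,0,0],[0,0,0],0],
  ],
)

```text
t: 2.62
tcp_pos: [0.5072, 0.2179, 0.2615]
tcp_rot: [3.13, 0.04, -0.001]
wrist_force: [0.7, 0.2, 0.5]
gripper_width: 1.002
```

```bash
cat > jig.py <<'E'
from h import *
c=np.load("w1.npy",allow_pickle=True).item()
q=np.array([[108,90],[80,375],[662,170],[625,420]])/5.2+[370,100]
B=plane("wrist",q,.01,c)[:,:2]; print("base",B,[np.linalg.norm(B[i]-B[j]) for i,j in((0,1),(2,3),(0,2),(1,3))])
h=np.array([[131,113],[105,357],[653,185]])/5.2+[370,100]
print("holes",plane("wrist",h,.01,c)[:,:2])
x=B[0]-B[1]+B[2]-B[3]; y=B[0]+B[1]-B[2]-B[3]
print("ctr",B.mean(0),"yaw x,y",np.degrees(np.arctan2(x[1],x[0])),np.degrees(np.arctan2(-y[0],y[1])))
E
python3 - <<'E'
from h import *
np.set_printoptions(precision=4,suppress=True)
c=eyes.get_calibration("wrist"); f=eyes.grab_frame("wrist")[:,:,::-1]; cv2.imwrite("pics/w2.png",f)
np.save("w2.npy",c,allow_pickle=True)
o=env.get_obs(); print(o["tcp_pos"],o["tcp_rot"],o["qpos"],o["t"]); print(c["cam_to_world"][:3,3])
v=f.max(2); p=project("wrist",[.487,.234,.03],c)[0]; print("pix",p)
b=blob(v<70,p); print(b.min(0),b.max(0)); P=plane("wrist",b,.03,c)[:,:2]
r=cv2.minAreaRect((P*1000).astype(np.float32)); print("adapter rect",r); print(cv2.boxPoints(r))
import jig
E
```

```text
[0.507  0.2175 0.2616] [ 3.1296  0.039  -0.0018] [ 0.2364  0.4743 -0.8941  1.8165  0.4302  1.0636 -2.3681] 2.6667
[0.5921 0.2228 0.3519]
pix [301.4017 198.5071]
[276. 149.] [322. 239.]
adapter rect ((489.72137451171875, 235.99697875976562), (104.5412826538086, 47.07706832885742), 3.112086057662964)
[[436.2499 256.6631]
 [438.8057 209.6554]
 [543.1928 215.3309]
 [540.637  262.3385]]
base [[ 0.5713  0.0323]
 [ 0.4865  0.009 ]
 [ 0.6211 -0.1575]
 [ 0.5384 -0.1813]] [np.float64(0.08795058741952311), np.float64(0.0860756619043639), np.float64(0.1962235037015185), np.float64(0.19731403026632094)]
holes [[ 0.5673  0.0232]
 [ 0.4944  0.0036]
 [ 0.6151 -0.1561]]
ctr [ 0.5543 -0.0744] yaw x,y 15.726226885794897 14.981626181993793
```

Call:
move_arm(
  deltas=[
    [[-6,-6,10],[0,0,-0.01],0],
    [[-6,-6,20],[0,0,-0.01],0],
    [[-6,-6,20],[0,0,-0.01],0],
    [[0,0,20],[0,0,0],0],
    [[0,0,20],[0,0,0],0],
    [[0,0,10],[0,0,0],0],
    [[0,0,0],[0,0,0],0],
  ],
)

```text
t: 3.25
tcp_pos: [0.4916, 0.2256, 0.1628]
tcp_rot: [3.126, 0.076, 0.018]
wrist_force: [0.3, -0.2, 0.1]
gripper_width: 0.998
```

```bash
python3 - <<'E'
from h import *
np.set_printoptions(precision=4,suppress=True)
print(togo([.4885,.2355,.0715],(R.from_euler("z",3.1,degrees=True)*R.from_euler("x",np.pi)).as_rotvec()),env.get_obs()["qpos"])
E
```

```text
(array([ -3.7, -11.3,  91.1]), array([ 0.0146, -0.0109, -0.0057])) [ 0.1373  0.5791 -0.8022  1.9235  0.5646  0.873  -2.4841]
```

Joint 7 is near its lower limit, so I'll take the half-turned grasp instead, since a half turn gives the same grip.

Call:
move_arm(
  deltas=[
    [[0,0,0],[0,0,-0.12],0],
    [[0,0,0],[0,0,-0.12],0],
    [[0,0,0],[0,0,-0.12],0],
    [[0,0,0],[0,0,-0.12],0],
    [[0,0,0],[0,0,-0.12],0],
    [[0,0,0],[0,0,-0.12],0],
    [[0,0,0],[0,0,-0.12],0],
    [[0,0,0],[0,0,-0.12],0],
    [[0,0,0],[0,0,-0.12],0],
    [[0,0,0],[0,0,-0.12],0],
  ],
)

```text
t: 4.08
tcp_pos: [0.4987, 0.2198, 0.1758]
tcp_rot: [2.482, 1.872, 0.022]
wrist_force: [-0.8, -0.4, -0.9]
gripper_width: 1.002
```

Call:
move_arm(
  deltas=[
    [[0,0,0],[0,0,-0.12],0],
    [[0,0,0],[0,0,-0.12],0],
    [[0,0,0],[0,0,-0.12],0],
    [[0,0,0],[0,0,-0.12],0],
    [[0,0,0],[0,0,-0.12],0],
    [[0,0,0],[0,0,-0.12],0],
    [[0,0,0],[0,0,-0.12],0],
    [[0,0,0],[0,0,-0.12],0],
    [[0,0,0],[0,0,-0.12],0],
    [[0,0,0],[0,0,-0.12],0],
  ],
)

```text
t: 4.92
tcp_pos: [0.5081, 0.2118, 0.1904]
tcp_rot: [0.912, 2.947, -0.01]
wrist_force: [0.1, -0.0, -0.1]
gripper_width: 1.002
```

Call:
move_arm(
  deltas=[
    [[0,0,0],[0,0,-0.12],0],
    [[0,0,0],[0,0,-0.12],0],
    [[0,0,0],[0,0,-0.12],0],
    [[0,0,0],[0,0,-0.12],0],
    [[0,0,0],[0,0,0],0],
  ],
)

```text
t: 5.33
tcp_pos: [0.5126, 0.207, 0.1969]
tcp_rot: [0.152, 3.075, -0.037]
wrist_force: [0.2, 0.1, -0.1]
gripper_width: 0.998
```

```bash
python3 - <<'E'
from h import *
np.set_printoptions(precision=4,suppress=True)
print(togo([.4885,.2355,.0715],(R.from_euler("z",183.1,degrees=True)*R.from_euler("x",np.pi)).as_rotvec()),env.get_obs()["qpos"])
E
```

```text
(array([ 34.7,  28.6, 122.8]), array([-0.026 ,  0.062 , -0.1528])) [ 0.4896  0.9088 -1.396   1.8969  1.0354  1.2447  0.207 ]
```

Call:
move_arm(
  deltas=[
    [[7,6,10],[-0.006,0.015,-0.036],0],
    [[7,6,10],[-0.006,0.015,-0.036],0],
    [[7,6,10],[-0.006,0.015,-0.036],0],
    [[7,6,10],[-0.006,0.015,-0.036],0],
    [[5,4,5],[0,0,0],0],
    [[0,0,0],[0,0,0],0],
  ],
)

```text
t: 5.83
tcp_pos: [0.4801, 0.2365, 0.1471]
tcp_rot: [0.071, -3.138, 0.001]
wrist_force: [0.3, 0.1, 0.8]
gripper_width: 1.001
```

```bash
python3 - <<'E'
from h import *
np.set_printoptions(precision=4,suppress=True)
c=eyes.get_calibration("wrist"); f=eyes.grab_frame("wrist")[:,:,::-1]; cv2.imwrite("pics/w3.png",f)
v=f.max(2); p=project("wrist",[.4885,.2355,.03],c)[0]; print("pix",p,c["cam_to_world"][:3,3])
b=blob(v<70,p); print(b.min(0),b.max(0)); P=plane("wrist",b,.03,c)[:,:2]
r=cv2.minAreaRect((P*1000).astype(np.float32)); print("adapter rect",r); print(cv2.boxPoints(r))
print(togo([.4885,.2355,.0715],(R.from_euler("z",183.1,degrees=True)*R.from_euler("x",np.pi)).as_rotvec()),env.get_obs()["qpos"])
E
```

```text
pix [313.2519 231.0051] [0.3965 0.2344 0.2377]
[279. 151.] [347. 283.]
adapter rect ((481.8157043457031, 235.79879760742188), (104.89718627929688, 47.259376525878906), 3.4681286811828613)
[[428.0337 256.2124]
 [430.8926 209.0396]
 [535.5977 215.3852]
 [532.7388 262.558 ]]
(array([-8. , -0.9, 75.8]), array([-0.0011, -0.0019, -0.009 ])) [ 0.4247  0.9946 -1.3626  1.9314  1.0688  1.2101  0.2652]
```

Call:
move_arm(
  deltas=[
    [[-3,0,20],[0,0,-0.004],0],
    [[-2.5,0,20],[0,0,-0.004],0],
    [[0,0,17],[0,0,0],0],
    [[0,0,10],[0,0,0],0],
    [[0,0,5],[0,0,0],0],
    [[0,0,0],[0,0,0],0],
  ],
)

```text
t: 6.38
tcp_pos: [0.4875, 0.2382, 0.0741]
tcp_rot: [-0.083, 3.138, -0.0]
wrist_force: [-0.3, 0.5, 0.3]
gripper_width: 1.002
```

```bash
python3 - <<'E'
from h import *
np.set_printoptions(precision=4,suppress=True)
print(togo([.486,.236,.0715],(R.from_euler("z",183.3,degrees=True)*R.from_euler("x",np.pi)).as_rotvec()),env.get_obs()["qpos"],env.get_obs()["wrist_force"])
E
```

```text
(array([ 1.6, -2.1,  2.6]), array([-0.0003,  0.0021, -0.0049])) [ 0.3701  1.0812 -1.2492  1.9389  1.189   1.1267  0.2224] [-0.3192  0.4613  0.3192]
```

Call:
move_arm(
  deltas=[
    [[1.5,-2,3],[0,0,-0.005],0],
    [[0,0,0],[0,0,0],0.3],
    [[0,0,0],[0,0,0],0.7],
    [[0,0,0],[0,0,0],0.7],
    [[0,0,0],[0,0,0],0.7],
    [[0,0,0],[0,0,0],0.7],
    [[0,0,0],[0,0,0],0.7],
  ],
  newtons=30,
)

```text
t: 6.97
tcp_pos: [0.4876, 0.2369, 0.0747]
tcp_rot: [-0.09, 3.133, 0.003]
wrist_force: [-0.1, -0.6, -0.0]
gripper_width: 0.618
```

Call:
move_arm(
  deltas=[
    [[0,0,-5],[0,0,0],0.7],
    [[0,0,-15],[0,0,0],0.7],
    [[0,0,-20],[0,0,0],0.7],
    [[0,0,-20],[0,0,0],0.7],
    [[0,0,-20],[0,0,0],0.7],
    [[0,0,-10],[0,0,0],0.7],
    [[0,0,0],[0,0,0],0.7],
  ],
)

```text
t: 7.55
tcp_pos: [0.4846, 0.2355, 0.1702]
tcp_rot: [-0.093, 3.139, -0.002]
wrist_force: [0.3, 0.8, -4.2]
gripper_width: 0.541
```

Grip confirmed: 49.8 mm wide, about 4 N of weight. I'll raise it and turn toward the jig's yaw.

Call:
move_arm(
  deltas=[
    [[0,0,-13],[0,0,0.115],0.7],
    [[0,0,-13],[0,0,0.115],0.7],
    [[0,0,-13],[0,0,0.115],0.7],
    [[0,0,-13],[0,0,0.115],0.7],
    [[0,0,-13],[0,0,0.115],0.7],
    [[0,0,-13],[0,0,0.115],0.7],
    [[0,0,-13],[0,0,0.115],0.7],
    [[0,0,-13],[0,0,0.115],0.7],
    [[0,0,-13],[0,0,0.115],0.7],
    [[0,0,-13],[0,0,0.115],0.7],
  ],
)

```text
t: 8.38
tcp_pos: [0.4794, 0.2316, 0.2961]
tcp_rot: [-1.692, -2.64, 0.023]
wrist_force: [0.2, 0.0, -3.7]
gripper_width: 0.547
```

Call:
move_arm(
  deltas=[
    [[0,0,0],[0,0,0.1],0.7],
    [[0,0,0],[0,0,0.1],0.7],
    [[0,0,0],[0,0,0],0.7],
  ],
)

```text
t: 8.63
tcp_pos: [0.479, 0.232, 0.2976]
tcp_rot: [-1.967, -2.447, 0.021]
wrist_force: [-0.9, -0.4, -4.1]
gripper_width: 0.544
```

```bash
python3 - <<'E'
from h import *
np.set_printoptions(precision=4,suppress=True)
print(togo([.583,-.18,.30],(R.from_euler("z",105.4,degrees=True)*R.from_euler("x",np.pi)).as_rotvec()),env.get_obs()["qpos"],env.get_obs()["wrist_force"])
E
```

```text
(array([-424.7,   13. ,    0.6]), array([-0.0117,  0.0071, -0.0523])) [ 0.4609  0.611  -1.3201  1.8155  0.6275  1.2408 -0.8303] [-0.8638 -0.3973 -4.0966]
```

Call:
move_arm(
  deltas=[
    [[-15,0,0],[0,0,-0.01],0.7],
    [[-30,1,0],[0,0,-0.01],0.7],
    [[-35,1,0],[0,0,-0.01],0.7],
    [[-35,1,0],[0,0,-0.01],0.7],
    [[-35,1,0],[0,0,-0.01],0.7],
    [[-35,2,0],[0,0,0],0.7],
    [[-35,2,0],[0,0,0],0.7],
    [[-35,2,0],[0,0,0],0.7],
    [[-35,2,0],[0,0,0],0.7],
    [[-35,1,0],[0,0,0],0.7],
  ],
)

```text
t: 9.47
tcp_pos: [0.5768, -0.0802, 0.2933]
tcp_rot: [-1.823, -2.547, 0.028]
wrist_force: [0.1, 0.3, -2.8]
gripper_width: 0.538
```

Call:
move_arm(
  deltas=[
    [[-35,0,0],[0,0,0],0.7],
    [[-35,0,0],[0,0,0],0.7],
    [[-20,0,0],[0,0,0],0.7],
    [[0,0,0],[0,0,0],0.7],
    [[0,0,0],[0,0,0],0.7],
  ],
)

```text
t: 9.88
tcp_pos: [0.6058, -0.1833, 0.2855]
tcp_rot: [-1.82, -2.541, 0.037]
wrist_force: [-0.0, 0.1, -4.0]
gripper_width: 0.542
```

```bash
python3 - <<'E'
from h import *
np.set_printoptions(precision=4,suppress=True)
c=eyes.get_calibration("wrist"); f=eyes.grab_frame("wrist")[:,:,::-1]; cv2.imwrite("pics/w4.png",f); np.save("w4.npy",c,allow_pickle=True)
s=eyes.grab_frame("side")[:,:,::-1]; cv2.imwrite("pics/side1.png",s)
print(togo([.583,-.18,.30],(R.from_euler("z",105.4,degrees=True)*R.from_euler("x",np.pi)).as_rotvec()),env.get_obs()["qpos"],env.get_obs()["tcp_pos"])
print(c["cam_to_world"])
E
```

```text
(array([  9.3, -21. , -13.7]), array([-0.0284,  0.0027,  0.0598])) [ 1.0292  0.8246 -1.2844  1.5709  0.8053  1.3903 -0.016 ] [ 0.6055 -0.1822  0.2858]
[[ 0.9464 -0.3143 -0.075   0.5815]
 [ 0.3219  0.8973  0.3022 -0.1008]
 [-0.0277 -0.3101  0.9503  0.3759]
 [ 0.      0.      0.      1.    ]]
```

View pics/w4.png

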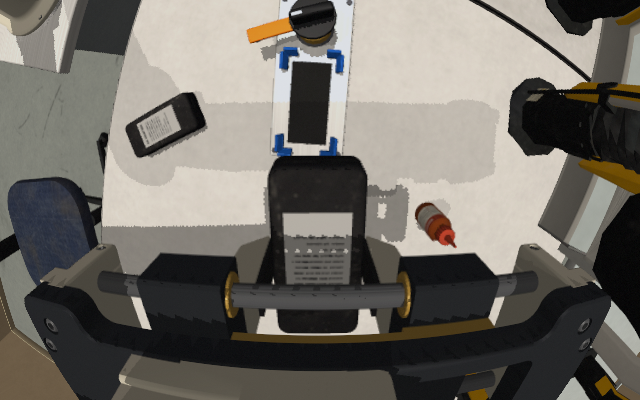

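The wrist view shows the cradle clearly: guides near (289,60), (333,62), (283,145), (329,147), with the mat between. The adapter is held squarely, its front edge at row 157 and rear edge at row 333. I'll compute both from this frame.

```bash
python3 - <<'E'
from h import *
np.set_printoptions(precision=4,suppress=True)
c=np.load("w4.npy",allow_pickle=True).item(); f=cv2.imread("pics/w4.png"); v=f.max(2)
m=v<60; m[:58]=0; m[150:]=0
b=blob(m,[309,102]); r=cv2.minAreaRect((plane("wrist",b,.0105,c)[:,:2]*1000).astype(np.float32)); print("mat",r)
b2,g2,r2=[f[:,:,k].astype(int) for k in range(3)]
blue=((b2>r2+50)&(b2>g2+30)); blue[:,:260]=0; blue[:,360:]=0
n,l,s,ce=cv2.connectedComponentsWithStats(blue.astype(np.uint8))
for k in range(1,n):
    if s[k,4]>15: print(s[k],ce[k],plane("wrist",ce[k],.02,c)[0])
org=(r2>b2+70)&(r2>150)&(np.arange(640)<300)[None]
o=blob(org,[268,30]); ft=plane("wrist",o,.058,c)[:,:2]; rr=cv2.minAreaRect((ft*1000).astype(np.float32)); print("finger",rr)
# held adapter in tool frame
t=env.get_obs(); Rt=R.from_rotvec(t["tcp_rot"]); o_,d=rays("wrist",[[317,157],[317,333],[270,200],[366,200]],c)
oc=Rt.inv().apply(o_-t["tcp_pos"]); dc=Rt.inv().apply(d); print("cam in tool",oc)
for z in(.04,.045,.05,.055,.06):
    e=[oc+dc[i]*((zz-oc[2])/dc[i,2]) for i,zz in((0,z+.03),(1,z),(2,z),(3,z))]
    print(z,[(q*1000).round(1)[:2] for q in e])
s=cv2.imread("pics/side1.png"); cv2.imwrite("pics/c3.png",cv2.resize(s[60:240,270:470],(800,600),interpolation=2)[:600])
print(project("side",t["tcp_pos"]),project("side",t["tcp_pos"]-[0,0,.085]))
E
```

```text
mat ((562.9453735351562, -109.23069763183594), (44.500728607177734, 95.78915405273438), 14.860526084899902)
[279  47  19  22 244] [286.3484  55.7828] [ 0.5219 -0.065   0.02  ]
[327  49  17  23 229] [336.4367  58.441 ] [ 0.5765 -0.0503  0.02  ]
[274 134  18  22 226] [280.9425 146.4071] [ 0.5488 -0.1673  0.02  ]
[320 137  17  19 172] [330.4012 148.2907] [ 0.6041 -0.1509  0.02  ]
finger ((501.62945556640625, -47.11279296875), (46.14983367919922, 15.764363288879395), 32.8235969543457)
cam in tool [ 0.0846  0.001  -0.0903]
0.04 [array([55.6,  0.9]), array([-36.1,   0.8]), array([ 41.8, -20.1]), array([41.7, 22.8])]
0.045 [array([54.7,  0.9]), array([-40.7,   0.8]), array([ 40.1, -20.9]), array([40.1, 23.6])]
0.05 [array([53.8,  0.9]), array([-45.4,   0.8]), array([ 38.5, -21.7]), array([38.4, 24.4])]
0.055 [array([52.9,  0.9]), array([-50. ,   0.8]), array([ 36.8, -22.5]), array([36.8, 25.3])]
0.06 [array([52. ,  0.9]), array([-54.6,   0.7]), array([ 35.2, -23.3]), array([35.2, 26.1])]
[[335.6584 100.4036]] [[334.8347 128.9221]]
```

View pics/c3.png

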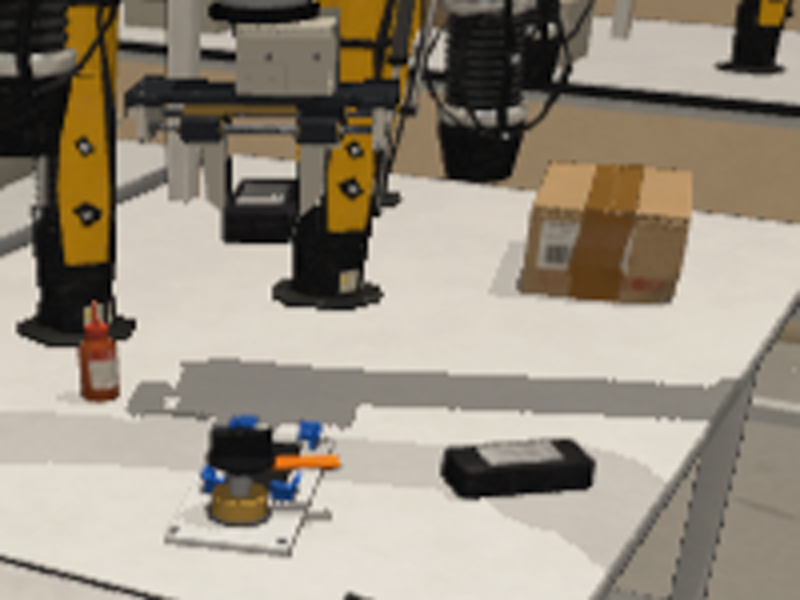

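```bash
cat > place.py <<'E'
from h import *
import sys
np.set_printoptions(precision=4,suppress=True)
print(togo([.563,-.1088,float(sys.argv[1])],(R.from_euler("z",105.1,degrees=True)*R.from_euler("x",np.pi)).as_rotvec()),env.get_obs()["tcp_pos"],env.get_obs()["wrist_force"],env.get_obs()["qpos"])
E
python3 place.py .17
```

```text
(array([ 83.4, -13.3, 116. ]), array([-0.0283,  0.0027,  0.0651])) [ 0.6055 -0.1822  0.2858] [ 0.2971  0.326  -3.9074] [ 1.0292  0.8246 -1.2844  1.5709  0.8053  1.3903 -0.016 ]
```

Call:
move_arm(
  deltas=[
    [[0,0,0],[-0.014,0,0.033],0.7],
    [[15,-4,0],[-0.014,0,0.032],0.7],
    [[23,-4,0],[0,0,0],0.7],
    [[23,-4,10],[0,0,0],0.7],
    [[15,0,20],[0,0,0],0.7],
    [[5,0,25],[0,0,0],0.7],
    [[0,0,25],[0,0,0],0.7],
    [[0,0,15],[0,0,0],0.7],
    [[0,0,0],[0,0,0],0.7],
    [[0,0,0],[0,0,0],0.7],
  ],
)

```text
t: 10.82
tcp_pos: [0.5664, -0.0849, 0.1901]
tcp_rot: [1.864, 2.526, 0.004]
wrist_force: [0.2, 0.2, -2.7]
gripper_width: 0.543
```

```bash
python3 place.py .13
```

```text
(array([-21.8, -10.5,  60.1]), array([0.0036, 0.0007, 0.0358])) [ 0.5664 -0.0849  0.1901] [ 0.1939  0.1844 -2.6977] [ 0.9535  0.8337 -1.235   1.822   0.8714  1.1523 -0.2854]
```

Call:
move_arm(
  deltas=[
    [[-11,-5,0],[0,0,0.02],0.7],
    [[-11,-5,0],[0,0,0.015],0.7],
    [[0,0,15],[0,0,0],0.7],
    [[0,0,20],[0,0,0],0.7],
    [[0,0,15],[0,0,0],0.7],
    [[0,0,0],[0,0,0],0.7],
    [[0,0,0],[0,0,0],0.7],
  ],
)

```text
t: 11.4
tcp_pos: [0.5667, -0.1158, 0.1414]
tcp_rot: [1.916, 2.476, 0.008]
wrist_force: [0.6, 0.0, -2.5]
gripper_width: 0.541
```

```bash
python3 place.py .13
```

```text
(array([ 7.7, -2. , 11.3]), array([ 0.0108,  0.0056, -0.0101])) [ 0.5667 -0.1158  0.1414] [ 0.5858  0.0211 -2.5032] [ 0.9637  0.885  -1.1623  1.8402  0.9408  1.0787 -0.3171]
```

Call:
move_arm(
  deltas=[
    [[4,-1,4],[0.008,0.005,-0.01],0.7],
    [[2.5,0,4],[0,0,0],0.7],
    [[0,0,2],[0,0,0],0.7],
    [[0,0,0],[0,0,0],0.7],
  ],
)

```text
t: 11.73
tcp_pos: [0.5646, -0.109, 0.1317]
tcp_rot: [1.908, 2.493, 0.005]
wrist_force: [0.9, -0.0, -4.7]
gripper_width: 0.54
```

```bash
python3 - <<'E'
from h import *
f=eyes.grab_frame("wrist")[:,:,::-1]; s=eyes.grab_frame("scene")[:,:,::-1]
cv2.imwrite("pics/p1.png",np.vstack([cv2.resize(f[0:220,190:450],(650,330)),cv2.resize(s[130:250,260:496],(650,265),interpolation=2)]))
E
python3 place.py .11
```

```text
(array([ 0.6, -1.8, 22.1]), array([0.004 , 0.    , 0.0005])) [ 0.5648 -0.1089  0.1321] [ 0.0432 -0.5069 -2.7628] [ 0.9492  0.8975 -1.1535  1.8455  0.9486  1.073  -0.3229]
```

View pics/p1.png

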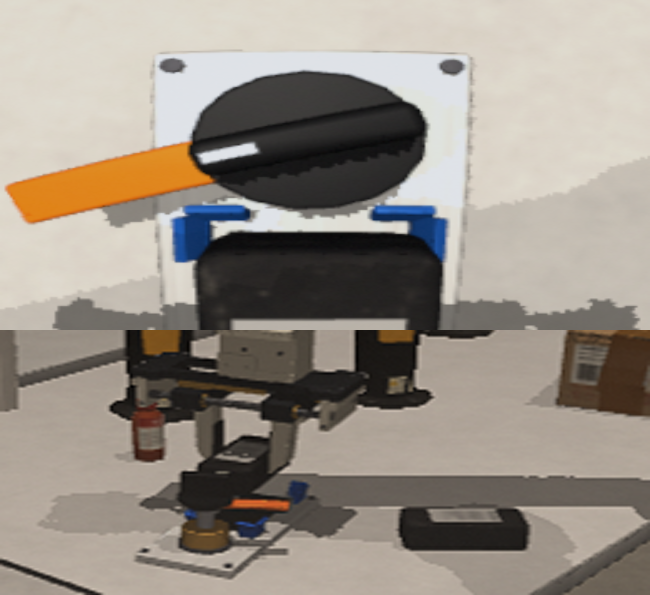

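The wrist crop shows the adapter's front end between the two front guides, about 2 mm too far right, which agrees with the -1.8 mm residual. I'll correct that and descend.

Call:
move_arm(
  deltas=[
    [[0,-1,4],[0.003,0,0],0.7],
    [[0,-0.5,5],[0,0,0],0.7],
    [[0,0,5],[0,0,0],0.7],
    [[0,0,2],[0,0,0],0.7],
    [[0,0,0],[0,0,0],0.7],
  ],
)

```text
t: 12.25
tcp_pos: [0.5639, -0.1095, 0.1153]
tcp_rot: [1.908, 2.493, 0.001]
wrist_force: [-0.4, 0.2, -2.7]
gripper_width: 0.544
```

```bash
python3 place.py .095
```

```text
(array([ 0.9, -0.8, 20.3]), array([0.0021, 0.0013, 0.0006])) [ 0.5639 -0.1095  0.1153] [-0.389   0.183  -2.6591] [ 0.9372  0.9159 -1.1304  1.8526  0.9728  1.0524 -0.3374]
```

Call:
move_arm(
  deltas=[
    [[0.5,-0.5,4],[0,0,0],0.7],
    [[0,0,4],[0,0,0],0.7],
    [[0,0,3],[0,0,0],0.7],
    [[0,0,0],[0,0,0],0.7],
  ],
)

```text
t: 12.58
tcp_pos: [0.5632, -0.1092, 0.1028]
tcp_rot: [1.909, 2.493, 0.001]
wrist_force: [0.7, -0.6, -3.5]
gripper_width: 0.547
```

Call:
move_arm(
  deltas=[
    [[0,0,2],[0,0,0],0.7],
    [[0,0,2],[0,0,0],0.7],
    [[0,0,0],[0,0,0],0.7],
  ],
)

```text
t: 12.83
tcp_pos: [0.5635, -0.1095, 0.0985]
tcp_rot: [1.909, 2.492, 0.001]
wrist_force: [-0.0, 0.3, -2.8]
gripper_width: 0.542
```

```bash
python3 place.py .095
```

```text
(array([ 0.8, -0.3,  3.5]), array([ 0.0021,  0.0016, -0.    ])) [ 0.5635 -0.1095  0.0985] [-0.0234  0.3214 -2.8113] [ 0.9253  0.9352 -1.1077  1.8583  0.9977  1.0307 -0.353 ]
```

No contact yet, so I'll continue in small steps, watching the force.

Call:
move_arm(
  deltas=[
    [[0.5,0,1.5],[0,0,0],0.7],
    [[0,0,1.5],[0,0,0],0.7],
    [[0,0,0],[0,0,0],0.7],
  ],
)

```text
t: 13.08
tcp_pos: [0.5643, -0.1103, 0.0963]
tcp_rot: [1.909, 2.489, 0.0]
wrist_force: [0.5, -0.1, -3.7]
gripper_width: 0.542
```

Call:
move_arm(
  deltas=[
    [[0,0,1.5],[0,0,0],0.7],
    [[0,0,1.5],[0,0,0],0.7],
    [[0,0,0],[0,0,0],0.7],
  ],
)

```text
t: 13.33
tcp_pos: [0.5644, -0.1103, 0.0929]
tcp_rot: [1.909, 2.488, 0.001]
wrist_force: [1.0, -0.3, -3.2]
gripper_width: 0.539
```

Call:
move_arm(
  deltas=[
    [[0,0,1.5],[0,0,0],0.7],
    [[0,0,1.5],[0,0,0],0.7],
    [[0,0,0],[0,0,0],0.7],
  ],
)

```text
t: 13.58
tcp_pos: [0.5644, -0.1104, 0.0894]
tcp_rot: [1.909, 2.488, 0.001]
wrist_force: [0.4, -1.9, -3.0]
gripper_width: 0.543
```

```bash
python3 place.py .09
```

```text
(array([ 1.9, -0.9, -0.6]), array([ 0.0035,  0.004 , -0.0015])) [ 0.5644 -0.1104  0.0894] [ 0.3694 -1.851  -2.9894] [ 0.9178  0.9456 -1.0939  1.8595  1.0132  1.0181 -0.3628]
```

Call:
move_arm(
  deltas=[
    [[1,-0.5,1],[0,0,0],0.7],
    [[0,0,1.5],[0,0,0],0.7],
    [[0,0,0],[0,0,0],0.7],
  ],
)

```text
t: 13.83
tcp_pos: [0.5642, -0.1101, 0.0891]
tcp_rot: [1.908, 2.486, -0.002]
wrist_force: [-0.2, -2.5, -4.5]
gripper_width: 0.537
```

Call:
move_arm(
  deltas=[
    [[0,0,1.5],[0,0,0],0.7],
    [[0,0,1],[0,0,0],0.7],
    [[0,0,0],[0,0,0],0.7],
  ],
)

```text
t: 14.08
tcp_pos: [0.5643, -0.11, 0.0889]
tcp_rot: [1.907, 2.485, -0.004]
wrist_force: [0.5, -0.9, -2.7]
gripper_width: 0.541
```

```bash
python3 place.py .085
```

```text
(array([ 1.5, -1. ,  3.9]), array([ 0.0034,  0.0092, -0.002 ])) [ 0.5643 -0.11    0.0889] [ 0.5089 -0.8631 -2.7283] [ 0.9139  0.9437 -1.0912  1.8616  1.0176  1.0168 -0.3693]
```

Call:
move_arm(
  deltas=[
    [[0.5,-0.5,3],[0,0,0],0.7],
    [[0,0,3],[0,0,0],0.7],
  ],
)

```text
t: 14.25
tcp_pos: [0.5644, -0.1097, 0.0884]
tcp_rot: [1.905, 2.482, -0.01]
wrist_force: [-13.5, -2.8, 32.6]
gripper_width: 0.542
```

```bash
python3 place.py .085; python3 -c "
from h import *
print(env.get_obs()['ft_torque'])
c=eyes.get_calibration('side');print(project('side',[.5396,-.0219,.05]))"
```

```text
(array([ 1.3, -1.1,  3.3]), array([ 0.0025,  0.0142, -0.0018])) [ 0.5644 -0.1097  0.0884] [-13.4641  -2.8364  32.6201] [ 0.9104  0.9432 -1.0895  1.8627  1.0228  1.0176 -0.3752]
[-0.61636828  3.12920415  0.06486056]
[[329.60689427 201.44011546]]
```

Firm contact at 32 N. I'll release, rise and inspect.

Call:
move_arm(
  deltas=[
    [[0,0,-1],[0,0,0],0.7],
    [[0,0,0],[0,0,0],0.3],
    [[0,0,0],[0,0,0],0.1],
    [[0,0,0],[0,0,0],0],
    [[0,0,0],[0,0,0],0],
    [[0,0,0],[0,0,0],0],
    [[0,0,0],[0,0,0],0],
    [[0,0,0],[0,0,0],0],
  ],
)

```text
t: 14.92
tcp_pos: [0.5652, -0.107, 0.0896]
tcp_rot: [1.902, 2.485, -0.004]
wrist_force: [0.9, -0.1, -0.4]
gripper_width: 0.983
```

Call:
move_arm(
  deltas=[
    [[0,0,-10],[0,0,0],0],
    [[0,0,-20],[0,0,0],0],
    [[0,0,-25],[0,0,0],0],
    [[0,0,-25],[0,0,0],0],
    [[-5,0,-25],[0,0,0],0],
    [[-10,0,-25],[0,0,0],0],
    [[-10,0,-20],[0,0,0],0],
    [[0,0,0],[0,0,0],0],
    [[0,0,0],[0,0,0],0],
  ],
)

```text
t: 15.67
tcp_pos: [0.5694, -0.1279, 0.2499]
tcp_rot: [1.898, 2.492, -0.003]
wrist_force: [0.6, -0.6, -1.3]
gripper_width: 0.997
```

```bash
python3 - <<'E'
from h import *
np.set_printoptions(precision=4,suppress=True)
o=env.get_obs(); print(o["tcp_pos"],o["tcp_rot"],o["gripper_width"])
c=eyes.get_calibration("wrist"); f=eyes.grab_frame("wrist")[:,:,::-1]; cv2.imwrite("pics/w5.png",f); np.save("w5.npy",c,allow_pickle=True)
s=eyes.grab_frame("scene")[:,:,::-1]
cv2.imwrite("pics/p2.png",np.vstack([cv2.resize(f[0:260,160:480],(640,390)),cv2.resize(s[160:250,280:520],(640,210),interpolation=2)]))
E
```

```text
[ 0.5694 -0.1279  0.2499] [ 1.8981  2.492  -0.0027] 0.9967257700887181
```

View pics/p2.png

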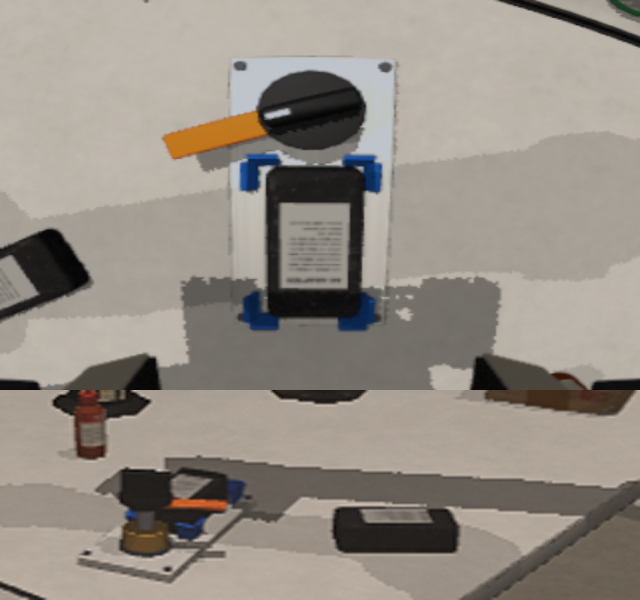

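The adapter sits between all four guides in the wrist view (crop rows 166–317, guides 155–328). I'll check its height numerically, along with the peg and wing.

```bash
python3 - <<'E'
from h import *
np.set_printoptions(precision=4,suppress=True)
c=np.load("w5.npy",allow_pickle=True).item(); f=cv2.imread("pics/w5.png"); v=f.max(2); print(c["cam_to_world"][:3,3])
a=np.radians(15.1); Rj=np.array([[np.cos(a),np.sin(a)],[-np.sin(a),np.cos(a)]]); C=np.array([.563,-.1088])
m=v<70; m[:108]=0; b=blob(m,[317,160])
for z in(.035,.04,.045):
    P=(plane("wrist",b,z,c)[:,:2]-C)@Rj.T*1000
    print(z,"ext",P.min(0),P.max(0),"widths at y=-35,+35",[np.ptp(P[abs(P[:,1]-y)<3,0]) for y in(-35,0,35)])
# label (bright inside adapter): width front/back
lab=(v>110); lab=lab&(cv2.fillPoly(np.zeros_like(v),[b.astype(np.int32)],1)>0); L=blob(lab,[317,163])
P=(plane("wrist",L,.04,c)[:,:2]-C)@Rj.T*1000; print("label",P.min(0),P.max(0),cv2.minAreaRect(P.astype(np.float32)))
b2,g2,r2=[f[:,:,k].astype(int) for k in range(3)]
blue=((b2>r2+50)&(b2>g2+30)).astype(np.uint8); n,l,s,ce=cv2.connectedComponentsWithStats(blue)
for k in range(1,n):
    if s[k,4]>60: print("guide",((plane("wrist",ce[k],.02,c)[0,:2]-C)@Rj.T*1000))
# wing: white mark + finger
org=(r2>b2+70)&(r2>150)&(np.arange(400)<130)[:,None]; o=blob(org,[265,90]); print("finger",cv2.minAreaRect(((plane("wrist",o,.058,c)[:,:2]-C)@Rj.T*1000).astype(np.float32)))
d=blob((v<70)&(np.arange(400)<104)[:,None],[316,72]); q=cv2.minEnclosingCircle(((plane("wrist",d,.067,c)[:,:2]-C)@Rj.T*1000).astype(np.float32)); print("flange jig",q)
cv2.imwrite("pics/c6.png",cv2.resize(f[30:110,260:370],(770,560),interpolation=2))
E
```

```text
[ 0.5469 -0.0443  0.3397]
0.035 ext [-25.571  -50.1641] [31.869  55.7062] widths at y=-35,+35 [np.float64(54.004968064791555), np.float64(46.412540878353376), np.float64(47.244312160113196)]
0.04 ext [-25.1306 -48.2504] [31.3668 55.8825] widths at y=-35,+35 [np.float64(52.19512581742025), np.float64(45.68949265400428), np.float64(46.49648472244239)]
0.045 ext [-24.6903 -46.3368] [30.8645 56.0588] widths at y=-35,+35 [np.float64(47.41991089039628), np.float64(44.96552679956595), np.float64(45.73954751577975)]
label [-14.5083 -25.4778] [19.2643 31.3169] ((2.4689865112304688, 2.8083057403564453), (56.83000183105469, 33.510833740234375), 89.53437042236328)
guide [-28.6369  52.3004]
guide [28.954  52.5556]
guide [-28.5184 -53.6135]
guide [ 28.0999 -54.4173]
finger ((-43.40648651123047, 75.64900207519531), (45.1955680847168, 15.610819816589355), 18.000774383544922)
flange jig ((0.5137518644332886, 88.95433044433594), 23.427703857421875)
```

Everything agrees with the adapter being seated: the guides are symmetric about the cradle centre, the top outline fits z = 40 mm, and the flange sits at jig y = +89 with radius 23.4 mm. The finger is 18° from -x, so parked. Next I'll turn for the wing and compare label scale as a height cross-check.

Call:
move_arm(
  deltas=[
    [[0,0,0],[0,0,0.1],0],
    [[0,0,0],[0,0,0.11],0],
    [[0,0,0],[0,0,0.11],0],
    [[0,0,0],[0,0,0.11],0],
    [[0,0,0],[0,0,0.11],0],
    [[0,0,0],[0,0,0.11],0],
    [[0,0,0],[0,0,0.11],0],
    [[0,0,0],[0,0,0.11],0],
    [[0,0,0],[0,0,0.11],0],
    [[0,0,0],[0,0,0.11],0],
  ],
)

```text
t: 16.6
tcp_pos: [0.5598, -0.1219, 0.2347]
tcp_rot: [-2.938, -1.089, 0.026]
wrist_force: [0.4, 0.1, 0.0]
gripper_width: 1.005
```

Call:
move_arm(
  deltas=[
    [[0,0,0],[0,0,0.06],0],
    [[0,0,0],[0,0,0],0],
    [[0,0,0],[0,0,0],0],
  ],
)

```text
t: 16.85
tcp_pos: [0.5571, -0.1201, 0.2311]
tcp_rot: [-2.969, -0.994, 0.036]
wrist_force: [-0.2, -0.1, -0.1]
gripper_width: 1.002
```

```bash
cat > wing.py <<'E'
from h import *
import sys
np.set_printoptions(precision=4,suppress=True)
yaw=float(sys.argv[2]) if len(sys.argv)>2 else 33.2
o=env.get_obs(); M=R.from_rotvec(o["tcp_rot"]).as_matrix()
print(togo([.5399,-.0225,float(sys.argv[1])],(R.from_euler("z",yaw,degrees=True)*R.from_euler("x",np.pi)).as_rotvec()),o["tcp_pos"],"yaw",np.degrees(np.arctan2(M[1,0],M[0,0])),"F",o["wrist_force"],o["ft_torque"],"q7",o["qpos"][6],"t",o["t"])
E
python3 wing.py .2
python3 - <<'E'
from h import *
f=cv2.imread("pics/w3.png");v=f.max(2)
# label on the bench: camera at height .2377, top z .03 
m=(v>110).astype(np.uint8); 
b=blob(v<70,[313,231]); m&=cv2.fillPoly(np.zeros_like(v),[b.astype(np.int32)],1)
L=blob(m,[313,225]); 
f2=cv2.imread("pics/w2.png");v2=f2.max(2);b2=blob(v2<70,[301,198]);m2=(v2>110).astype(np.uint8)&cv2.fillPoly(np.zeros_like(v2),[b2.astype(np.int32)],1);L2=blob(m2,[301,195])
c2=np.load("w2.npy",allow_pickle=True).item(); print("label bench",cv2.minAreaRect((plane("wrist",L2,.03,c2)[:,:2]*1000).astype(np.float32)))
E
```

```text
(array([ 45.7, -87.7,  31.7]), array([-0.0164,  0.0188,  0.0667])) [ 0.5571 -0.1201  0.2311] yaw 37.03099896121807 F [-0.1893 -0.1475 -0.1219] [-0.0182 -0.0489 -0.0747] q7 -1.252352372854823 t 16.85
label bench ((485.943603515625, 235.692626953125), (56.96659851074219, 34.209171295166016), 3.177579402923584)
```

The label measures 56.8×33.5 mm at z = 40 mm, against 57.0×34.2 mm on the bench, so the adapter is seated flat. On to the wing.

Call:
move_arm(
  deltas=[
    [[5,-10,0],[-0.008,0.009,0.02],0],
    [[8,-15,0],[-0.008,0.009,0.02],0],
    [[8,-15,0],[0,0,0.02],0],
    [[8,-15,0],[0,0,0],0],
    [[8,-13,0],[0,0,0],0],
    [[3,-6,0],[0,0,0],0],
    [[0,0,0],[0,0,0],0],
    [[0,0,0],[0,0,0],0],
  ],
)

```text
t: 17.52
tcp_pos: [0.5432, -0.0333, 0.2256]
tcp_rot: [-2.996, -0.926, 0.013]
wrist_force: [0.9, -1.1, 1.0]
gripper_width: 1.0
```

```bash
python3 wing.py .17
```

```text
(array([  3.7, -10.4,  55.7]), array([-0.0078,  0.0063,  0.0203])) [ 0.5432 -0.0333  0.2256] yaw 34.36442514911913 F [ 0.9183 -1.1218  0.9903] [-0.0137 -0.0276 -0.0562] q7 -1.4501857956116386 t 17.5167
```

Call:
move_arm(
  deltas=[
    [[2,-5,10],[-0.004,0.003,0.01],0],
    [[1.5,-4,15],[-0.003,0.003,0.008],0],
    [[0,0,15],[0,0,0],0],
    [[0,0,10],[0,0,0],0],
    [[0,0,0],[0,0,0],0],
    [[0,0,0],[0,0,0],0],
  ],
)

```text
t: 18.02
tcp_pos: [0.5418, -0.0298, 0.1718]
tcp_rot: [3.01, 0.895, -0.003]
wrist_force: [0.3, -0.2, -0.2]
gripper_width: 0.995
```

```bash
python3 wing.py .137; python3 - <<'E'
from h import *
np.set_printoptions(precision=4,suppress=True)
c=eyes.get_calibration("wrist"); f=eyes.grab_frame("wrist")[:,:,::-1]; cv2.imwrite("pics/w6.png",f); np.save("w6.npy",c,allow_pickle=True)
print(project("wrist",[[.5399,-.0225,.092],[.5399,-.0225,.067],[.563,-.1088,.04]],c))
E
```

```text
(array([ 2.5, -7.2, 34.8]), array([ 0.0004,  0.0023, -0.0015])) [ 0.5418 -0.0298  0.1718] yaw 33.11277688816584 F [ 0.3102 -0.1977 -0.2498] [ 0.0186 -0.0422 -0.0004] q7 -1.5379839042945218 t 18.0167
[[307.4244 242.0625]
 [308.5092 225.9743]
 [412.9051 243.1695]]
```

View pics/w6.png

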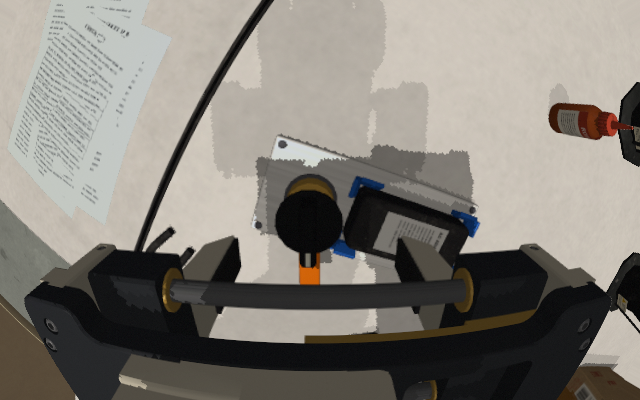

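The wrist view shows the flange centred at (308,221), where it was predicted, and the fingers clear of the adapter. I'll centre and go down to just above the flange.

Call:
move_arm(
  deltas=[
    [[1,-3,4],[0,0,0],0],
    [[1,-3,8],[0,0,0],0],
    [[0,-1,8],[0,0,0],0],
    [[0,0,6],[0,0,0],0],
    [[0,0,3],[0,0,0],0],
    [[0,0,0],[0,0,0],0],
  ],
)

```text
t: 18.57
tcp_pos: [0.5406, -0.023, 0.1413]
tcp_rot: [3.01, 0.893, 0.0]
wrist_force: [0.2, -0.5, 0.8]
gripper_width: 1.002
```

```bash
python3 wing.py .135
```

```text
(array([-0.3, -0.8,  6.3]), array([ 0.0021,  0.0005, -0.0026])) [ 0.5406 -0.023   0.1413] yaw 33.05126192352933 F [ 0.2142 -0.4577  0.7895] [-0.0409  0.0122  0.0133] q7 -1.587734303123648 t 18.5667
```

Call:
move_arm(
  deltas=[
    [[0,-0.5,3],[0,0,0],0.3],
    [[0,0,2],[0,0,0],0.6],
    [[0,0,0],[0,0,0],0.97],
    [[0,0,0],[0,0,0],0.97],
    [[0,0,0],[0,0,0],0.97],
    [[0,0,0],[0,0,0],0.97],
    [[0,0,0],[0,0,0],0.97],
    [[0,0,0],[0,0,0],0.97],
    [[0,0,0],[0,0,0],0.97],
    [[0,0,0],[0,0,0],0.97],
  ],
  newtons=50,
)

```text
t: 19.4
tcp_pos: [0.5411, -0.0225, 0.1365]
tcp_rot: [3.009, 0.893, 0.002]
wrist_force: [0.1, -0.5, -0.5]
gripper_width: 0.321
```

Call:
move_arm(
  deltas=[
    [[0,0,0],[0,0,0],0.97],
    [[0,0,0],[0,0,0],0.97],
    [[0,0,0],[0,0,0],0.97],
    [[0,0,0],[0,0,0],0.97],
    [[0,0,0],[0,0,0],0.97],
  ],
)

```text
t: 19.82
tcp_pos: [0.5411, -0.0226, 0.1367]
tcp_rot: [3.009, 0.893, 0.003]
wrist_force: [-0.8, 0.4, 1.0]
gripper_width: 0.11
```

```bash
python3 wing.py .135
```

```text
(array([-1. , -0.7,  1.7]), array([ 0.0033, -0.0008, -0.0027])) [ 0.5411 -0.0226  0.1367] yaw 33.04343182535096 F [-0.835   0.4362  1.0471] [0.0279 0.0315 0.0046] q7 -1.5949631972075742 t 19.8167
```

Gripped at about 10 mm, as expected for the wing. I'll press gently and learn the force per mm of commanded step.

Call:
move_arm(
  deltas=[
    [[0,0,0.5],[0,0,0],0.97],
    [[0,0,0.5],[0,0,0],0.97],
    [[0,0,0.5],[0,0,0],0.97],
  ],
)

```text
t: 20.07
tcp_pos: [0.5413, -0.0225, 0.1364]
tcp_rot: [3.008, 0.892, 0.002]
wrist_force: [-1.5, -1.1, 6.0]
gripper_width: 0.12
```

Call:
move_arm(
  deltas=[
    [[0,0,0.7],[0,0,0],0.97],
    [[0,0,0.7],[0,0,0],0.97],
    [[0,0,0.7],[0,0,0],0.97],
  ],
)

```text
t: 20.32
tcp_pos: [0.5413, -0.0223, 0.1359]
tcp_rot: [3.007, 0.892, 0.001]
wrist_force: [-2.4, -0.6, 6.5]
gripper_width: 0.117
```

Call:
move_arm(
  deltas=[
    [[0,0,1.0],[0,0,0],0.97],
    [[0,0,1.0],[0,0,0],0.97],
    [[0,0,1.0],[0,0,0],0.97],
  ],
)

```text
t: 20.57
tcp_pos: [0.5413, -0.0221, 0.1346]
tcp_rot: [3.005, 0.891, 0.0]
wrist_force: [-3.0, -0.4, 7.0]
gripper_width: 0.118
```

Call:
move_arm(
  deltas=[
    [[0,0,1.0],[0,0,0],0.97],
    [[0,0,1.0],[0,0,0],0.97],
    [[0,0,1.0],[0,0,0],0.97],
  ],
)

```text
t: 20.82
tcp_pos: [0.5413, -0.022, 0.1333]
tcp_rot: [3.004, 0.89, -0.001]
wrist_force: [-2.2, -1.1, 6.6]
gripper_width: 0.116
```

```bash
python3 wing.py .13
```

```text
(array([-1.4, -0.4,  3.3]), array([ 0.0083,  0.0029, -0.0034])) [ 0.5413 -0.022   0.1333] yaw 33.0052011923944 F [-2.2213 -1.0948  6.5768] [0.0371 0.5505 0.0176] q7 -1.6057790409840589 t 20.8167
```

Call:
move_arm(
  deltas=[
    [[-0.2,0,1.0],[0.003,0.001,0],0.97],
    [[-0.2,0,1.0],[0.003,0.001,0],0.97],
    [[-0.2,0,1.0],[0,0,0],0.97],
    [[-0.2,0,1.0],[0,0,0],0.97],
    [[0,0,1.0],[0,0,0],0.97],
  ],
)

```text
t: 21.23
tcp_pos: [0.5413, -0.0223, 0.1314]
tcp_rot: [3.007, 0.891, 0.0]
wrist_force: [-2.3, -0.3, 6.8]
gripper_width: 0.112
```

Call:
move_arm(
  deltas=[
    [[-0.2,0,1.0],[0.002,0,0],0.97],
    [[0,0,1.0],[0.002,0,0],0.97],
    [[0,0,1.0],[0,0,0],0.97],
    [[0,0,1.0],[0,0,0],0.97],
    [[0,0,1.0],[0,0,0],0.97],
  ],
)

```text
t: 21.65
tcp_pos: [0.5415, -0.0224, 0.1294]
tcp_rot: [3.008, 0.891, -0.002]
wrist_force: [-2.4, -0.4, 6.5]
gripper_width: 0.118
```

```bash
python3 wing.py .13
```

```text
(array([-1.4, -0.8, -0.6]), array([ 0.0042,  0.0025, -0.0035])) [ 0.5415 -0.0224  0.1294] yaw 32.99700558349975 F [-2.4463 -0.4011  6.4849] [ 0.0191  0.5269 -0.0053] q7 -1.6056393079213893 t 21.65
```

Call:
move_arm(
  deltas=[
    [[-0.2,0,1.0],[0.002,0,0],0.97],
    [[0,0,1.0],[0.002,0,0],0.97],
    [[0,0,1.0],[0,0,0],0.97],
    [[0,0,1.0],[0,0,0],0.97],
  ],
)

```text
t: 21.98
tcp_pos: [0.5417, -0.0223, 0.1287]
tcp_rot: [3.008, 0.891, -0.004]
wrist_force: [-4.1, -0.5, 11.7]
gripper_width: 0.117
```

Call:
move_arm(
  deltas=[
    [[-0.2,0,1.0],[0.002,0,0],0.97],
    [[0,0,1.0],[0.002,0,0],0.97],
    [[0,0,1.0],[0,0,0],0.97],
    [[0,0,1.0],[0,0,0],0.97],
  ],
)

```text
t: 22.32
tcp_pos: [0.5419, -0.0223, 0.1287]
tcp_rot: [3.008, 0.891, -0.007]
wrist_force: [-3.4, -0.8, 9.9]
gripper_width: 0.115
```

Call:
move_arm(
  deltas=[
    [[-0.2,0,1.0],[0.002,0,0],0.97],
    [[0,0,1.0],[0.002,0,0],0.97],
    [[0,0,1.0],[0,0,0],0.97],
  ],
)

```text
t: 22.57
tcp_pos: [0.542, -0.0223, 0.1287]
tcp_rot: [3.008, 0.892, -0.01]
wrist_force: [-3.7, -1.2, 10.8]
gripper_width: 0.116
```

```bash
python3 wing.py .13
```

```text
(array([-1.9, -1. , -1.3]), array([ 0.002 ,  0.0069, -0.0031])) [ 0.542  -0.0223  0.1287] yaw 33.020906959769434 F [-3.6588 -1.1516 10.8409] [-0.0645  0.8725  0.0154] q7 -1.6041082103086801 t 22.5667
```

It bites at TCP z = 0.1287: no movement and the force rises. I'll increase toward 15 N.

Call:
move_arm(
  deltas=[
    [[-0.3,0,1.2],[0,0.003,0],0.97],
    [[-0.3,0,1.3],[0,0.002,0],0.97],
    [[-0.2,0,1.3],[0,0.002,0],0.97],
  ],
)

```text
t: 22.82
tcp_pos: [0.5415, -0.0223, 0.1286]
tcp_rot: [3.007, 0.892, 0.0]
wrist_force: [-4.6, -1.8, 13.6]
gripper_width: 0.116
```

Call:
move_arm(
  deltas=[
    [[-0.3,0,1.4],[0,0.003,0],0.97],
    [[-0.3,0,1.4],[0,0.003,0],0.97],
    [[-0.3,0,1.4],[0,0.002,0],0.97],
  ],
)

```text
t: 23.07
tcp_pos: [0.5409, -0.0223, 0.1286]
tcp_rot: [3.005, 0.891, 0.011]
wrist_force: [-4.8, -1.0, 15.9]
gripper_width: 0.118
```

15.9 N. Now I'll turn anticlockwise while holding the push.

Call:
move_arm(
  deltas=[
    [[-0.1,0,1.3],[0,0,-0.03],0.97],
    [[-0.1,0,1.3],[0,0,-0.03],0.97],
    [[-0.1,0,1.3],[0,0,-0.03],0.97],
    [[-0.1,0,1.3],[0,0,-0.03],0.97],
  ],
)

```text
t: 23.4
tcp_pos: [0.5407, -0.0217, 0.1286]
tcp_rot: [2.94, 1.074, 0.008]
wrist_force: [-4.4, -1.3, 14.5]
gripper_width: 0.112
```

```bash
python3 wing.py .1287 105
```

```text
(array([-1.1,  0.1, -0.1]), array([ 0.012 ,  0.0065, -1.1323])) [ 0.5407 -0.0217  0.1286] yaw 40.12121487810426 F [-4.4099 -1.3349 14.5185] [ 0.0549  1.3105 -0.0788] q7 -1.509287935526348 t 23.4
```

Call:
move_arm(
  deltas=[
    [[-0.1,0,1.3],[0.001,0,-0.04],0.97],
    [[-0.1,0,1.3],[0.001,0,-0.04],0.97],
    [[-0.1,0,1.3],[0.001,0,-0.04],0.97],
    [[-0.1,0,1.3],[0.001,0,-0.04],0.97],
    [[-0.1,0,1.3],[0.001,0,-0.04],0.97],
    [[-0.1,0,1.3],[0.001,0,-0.04],0.97],
  ],
)

```text
t: 23.9
tcp_pos: [0.5407, -0.0212, 0.1286]
tcp_rot: [2.783, 1.431, -0.002]
wrist_force: [-4.6, -1.1, 13.2]
gripper_width: 0.115
```

```bash
python3 wing.py .1287 105
```

```text
(array([-1.6,  0.1, -0.1]), array([ 0.0071,  0.0111, -0.8827])) [ 0.5407 -0.0212  0.1286] yaw 54.423471853846145 F [-4.5544 -1.0731 13.2261] [-0.0498  1.1985 -0.1032] q7 -1.2932366824382657 t 23.9
```

Call:
move_arm(
  deltas=[
    [[-0.2,0,1.4],[0.001,0.002,-0.04],0.97],
    [[-0.2,0,1.4],[0.001,0.002,-0.04],0.97],
    [[-0.2,0,1.4],[0.001,0.002,-0.04],0.97],
    [[-0.2,0,1.4],[0.001,0.002,-0.04],0.97],
    [[-0.2,0,1.4],[0.001,0.002,-0.04],0.97],
    [[-0.2,0,1.4],[0.001,0.002,-0.04],0.97],
    [[-0.2,0,1.4],[0.001,0.002,-0.04],0.97],
  ],
)

```text
t: 24.48
tcp_pos: [0.5403, -0.0215, 0.1286]
tcp_rot: [2.549, 1.824, 0.002]
wrist_force: [-4.7, -2.3, 13.9]
gripper_width: 0.116
```

```bash
python3 wing.py .1287 105
```

```text
(array([-1.1, -0.1, -0.1]), array([ 0.0051,  0.0047, -0.5904])) [ 0.5403 -0.0215  0.1286] yaw 71.17332384849544 F [-4.6825 -2.2656 13.8717] [-0.2243  1.119  -0.1481] q7 -1.0310764311130338 t 24.4833
```

Call:
move_arm(
  deltas=[
    [[-0.2,0,1.45],[0.001,0.001,-0.04],0.97],
    [[-0.2,0,1.45],[0.001,0.001,-0.04],0.97],
    [[-0.2,0,1.45],[0.001,0.001,-0.04],0.97],
    [[-0.2,0,1.45],[0.001,0.001,-0.04],0.97],
    [[-0.2,0,1.45],[0.001,0.001,-0.04],0.97],
    [[-0.2,0,1.45],[0.001,0.001,-0.04],0.97],
    [[-0.2,0,1.45],[0.001,0.001,-0.04],0.97],
  ],
)

```text
t: 25.07
tcp_pos: [0.5402, -0.0214, 0.1286]
tcp_rot: [2.259, 2.18, -0.006]
wrist_force: [-4.9, -1.2, 12.8]
gripper_width: 0.118
```

```bash
python3 wing.py .1287 105
```

```text
(array([-1.1, -0.2, -0.1]), array([-0.0013,  0.0044, -0.2974])) [ 0.5402 -0.0214  0.1286] yaw 87.95765228148437 F [-4.9388 -1.1633 12.8317] [-0.1162  0.9168 -0.0808] q7 -0.7691362201766907 t 25.0667
```

Call:
move_arm(
  deltas=[
    [[-0.2,0,1.5],[0,0.001,-0.04],0.97],
    [[-0.2,0,1.5],[0,0.001,-0.04],0.97],
    [[-0.2,0,1.5],[0,0.001,-0.04],0.97],
    [[-0.2,0,1.5],[0,0.001,-0.04],0.97],
    [[-0.2,0,1.5],[0,0.001,-0.04],0.97],
    [[-0.2,0,1.5],[0,0.001,-0.04],0.97],
    [[-0.2,0,1.5],[0,0.001,-0.04],0.97],
    [[-0.2,0,1.5],[0,0.001,0],0.97],
  ],
)

```text
t: 25.73
tcp_pos: [0.5398, -0.0213, 0.1286]
tcp_rot: [1.914, 2.489, -0.01]
wrist_force: [-6.0, -1.5, 16.4]
gripper_width: 0.12
```

```bash
python3 wing.py .1287 105; python3 - <<'E'
from h import *
np.set_printoptions(precision=4,suppress=True)
C=np.array([.563,-.1088]);a=np.radians(15.1);Rj=np.array([[np.cos(a),np.sin(a)],[-np.sin(a),np.cos(a)]])
for n in("scene","side"):
    f=eyes.grab_frame(n)[:,:,::-1]; cv2.imwrite(f"pics/{n}2.png",f)
    b2,g2,r2=[f[:,:,k].astype(int) for k in range(3)]
    p=project(n,[.56,-.09,.048])[0]; m=(r2>b2+60)&(r2>120)&(g2<r2-30); yy,xx=np.mgrid[:400,:640]; m&=(np.hypot(xx-p[0],yy-p[1])<30)
    print(n,p,m.sum())
    if m.sum()>20:
        o=blob(m,p); r=cv2.minAreaRect(((plane(n,o,.049,None)[:,:2]-C)@Rj.T*1000).astype(np.float32)); print(r)
E
```

```text
(array([-1.2, -0.2, -0.1]), array([-0.0043,  0.0052, -0.0023])) [ 0.5398 -0.0213  0.1286] yaw 104.86961194007803 F [-5.9781 -1.4607 16.4025] [-0.2245  1.1926 -0.0291] q7 -0.5060659750416354 t 25.7333
scene [344.6333 200.9258] 0
side [333.7021 190.5882] 18
```

The tool yaw is at the target. I'll ease off the push, open and rise.

Call:
move_arm(
  deltas=[
    [[0,0,1.3],[0,0,-0.01],0.97],
    [[0,0,0.8],[0,0,0],0.97],
    [[0,0,0.3],[0,0,0],0.97],
    [[0,0,0],[0,0,0],0.97],
    [[0,0,0],[0,0,0],0.8],
    [[0,0,0],[0,0,0],0.6],
    [[0,0,0],[0,0,0],0.4],
    [[0,0,0],[0,0,0],0.3],
    [[0,0,0],[0,0,0],0.3],
    [[0,0,0],[0,0,0],0.3],
  ],
)

```text
t: 26.67
tcp_pos: [0.5396, -0.0216, 0.1278]
tcp_rot: [1.905, 2.495, -0.013]
wrist_force: [0.9, 0.1, -0.5]
gripper_width: 0.497
```

Call:
move_arm(
  deltas=[
    [[0,0,0],[0,0,0],0.3],
    [[0,0,0],[0,0,0],0.3],
    [[0,0,-8],[0,0,0],0.3],
    [[0,0,-15],[0,0,0],0.3],
    [[0,0,-25],[0,0,0],0.3],
    [[-10,0,-30],[0,0,0],0.3],
    [[-20,0,-30],[0,0,0],0.3],
    [[-25,0,-20],[0,0,0],0.3],
    [[-25,0,0],[0,0,0],0.3],
    [[-10,0,0],[0,0,0],0.3],
  ],
)

```text
t: 27.5
tcp_pos: [0.5639, -0.1039, 0.2705]
tcp_rot: [1.888, 2.508, -0.01]
wrist_force: [-0.0, 0.1, -0.3]
gripper_width: 0.699
```

```bash
python3 - <<'E'
from h import *
np.set_printoptions(precision=4,suppress=True)
print(env.get_obs()["tcp_pos"],env.get_obs()["wrist_force"])
c=eyes.get_calibration("wrist"); f=eyes.grab_frame("wrist")[:,:,::-1]; cv2.imwrite("pics/w7.png",f)
C=np.array([.563,-.1088]);a=np.radians(15.1);Rj=np.array([[np.cos(a),np.sin(a)],[-np.sin(a),np.cos(a)]])
b2,g2,r2=[f[:,:,k].astype(int) for k in range(3)]
p=project("wrist",[.5525,-.07,.05],c)[0]; print(p)
o=blob((r2>b2+70)&(r2>150),p); print("finger",cv2.minAreaRect(((plane("wrist",o,.05,c)[:,:2]-C)@Rj.T*1000).astype(np.float32)))
x,y=np.clip(p.astype(int),[160,110],[480,290]); cv2.imwrite("pics/p3.png",cv2.resize(f[y-110:y+110,x-160:x+160],(640,440)))
E
```

```text
[ 0.5639 -0.1039  0.2705] [-0.0029  0.1438 -0.2901]
[315.5666 149.6675]
finger ((-0.028557300567626953, 43.181175231933594), (15.367390632629395, 44.2153434753418), 0.5427920818328857)
```

View pics/p3.png

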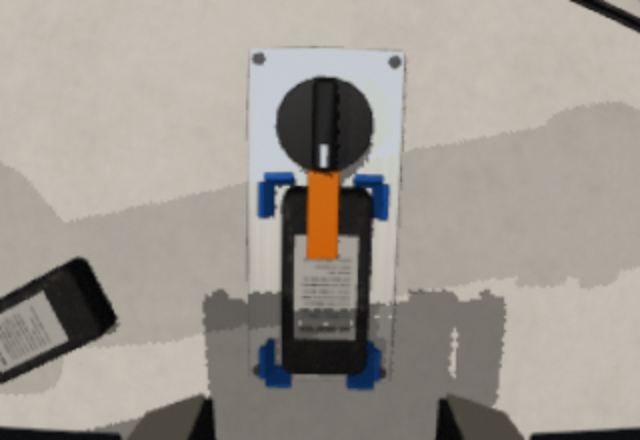

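The finger lies straight along the jig, 0.5° off its axis, over the adapter's end, and the adapter is in the cradle. I'll wait a second, re-measure to be sure it stays, then hand in.

Call:
move_arm(
  deltas=[
    [[0,0,0],[0,0,0],0.3],
    [[0,0,0],[0,0,0],0.3],
    [[0,0,0],[0,0,0],0.3],
    [[0,0,0],[0,0,0],0.3],
    [[0,0,0],[0,0,0],0.3],
    [[0,0,0],[0,0,0],0.3],
    [[0,0,0],[0,0,0],0.3],
    [[0,0,0],[0,0,0],0.3],
    [[0,0,0],[0,0,0],0.3],
    [[0,0,0],[0,0,0],0.3],
  ],
)

```text
t: 28.38
tcp_pos: [0.5609, -0.0963, 0.2689]
tcp_rot: [-1.876, -2.515, 0.01]
wrist_force: [0.2, -0.4, -0.1]
gripper_width: 0.693
```

```bash
python3 - <<'E'
from h import *
c=eyes.get_calibration("wrist"); f=eyes.grab_frame("wrist")[:,:,::-1]
C=np.array([.563,-.1088]);a=np.radians(15.1);Rj=np.array([[np.cos(a),np.sin(a)],[-np.sin(a),np.cos(a)]])
b2,g2,r2=[f[:,:,k].astype(int) for k in range(3)]; p=project("wrist",[.5525,-.07,.05],c)[0]
o=blob((r2>b2+70)&(r2>150),p); r=cv2.minAreaRect(((plane("wrist",o,.05,c)[:,:2]-C)@Rj.T*1000).astype(np.float32)); print("finger",r)
ang=r[2] if r[1][0]<r[1][1] else r[2]-90
if abs(ang)<4: print("sign off",env.sign_off(),env.get_obs()["t"])
E
```

```text
finger ((0.1676187515258789, 43.1854248046875), (44.434654235839844, 14.702985763549805), 89.53217315673828)
the job is handed in; nothing more can be done
the job is handed in; nothing more can be done
```

The adapter is loaded in the cradle and locked in, and the job was handed in at about 28.5 s. The hand-in reported no verdict, as expected.

**Loading:** I took the leftmost adapter and set it in the blue-cornered cradle. The outline and label size in the wrist camera match an adapter lying flat with its top at about 40 mm. The adapter sits about 2 mm toward the peg, inside the guides' play.

**Locking:** I gripped the wing and pressed until the peg bit, about 8 mm down. I then turned it 72° anticlockwise, with the push at 13 to 16 N in every reading taken.

**Last checks:** After release, the orange finger was within about 0.5° of straight along the jig, over the adapter's end. It was unchanged a second later, with the robot clear of everything.

**Things that did not go cleanly:**
- The jaws were still closing when I began the lift. My estimate from the picture put the adapter about 85 mm below the tool, but floor contact showed 78 mm.
- When the adapter bottomed out in the cradle there was a brief 32 N push, under the 40 N limit.
- Forces could only be read at the end of each move, so peaks in between went unseen.
- I measured no loose item again afterwards, but the arm never came near one.

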